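# Seal the push-button canisters in the pantry

## Robot

A 6-joint arm with a two-finger parallel gripper is mounted at the origin on the work surface. World frame = base frame: x ahead of the robot, y to its left, z up, the work surface at z = 0. Lengths are in m, angles in rad, forces in N, time in s.
With the tool pointing down it reaches from about 0.25 to 0.85 m from the base axis. Payload 12.5 kg.
Tool frame: the origin (TCP) lies midway between the tips of the shut fingers; the grasp point (between the pads) lies 19 mm behind it; z points along the fingers, y is the line along which they close (so a half turn about z gives the same grasp; the last joint's range is limited). The gripper opens to 93 mm and grips with 3 to 60 N. Pads are 15 mm wide; open, the fingers measure 128 mm over their backs; the gripper's body (75 mm by 188 mm) begins 65 mm behind the grasp point.
Start: joints at [-1.243, 0.351, 1.652, -0, 1.139, -0.085], TCP at [0.221, -0.504, 0.219] pointing down, gripper open.
Joint ranges: [-2.75, 2.75], [-0.79, 2.1], [0.01, 2.65], [-1.57, 4.71], [0.07, 3.14], [-2.87, 2.87]. Speed limits (rad/s): [2.22, 2.22, 2.79, 3.14, 3.14, 3.14].

## Interface

Orientations are given as a 3x3 rotation matrix whose columns are the frame's x, y, z axes.
In Python, from plant import robot gives the robot as it stands.
- The arm moves only by the shell command python3 -m creep 'ROWS'. ROWS is JSON, a list of rows, each a list of 7 numbers: the shift along the tool's x, y, z in units of 0.02 m (1.0 is 0.02 m), then the turn, a rotation vector about the tool's x, y, z in units of 5 degrees (1.0 is 5 degrees), then the opening, from -1 (shut) to 1 (fully open). A call has 1 to 20 rows; each row shifts and turns the commanded pose from where the row before left it, along the tool's axes as they then stand; what a row does not reach is not made up. A row lasts 1/12 s, in which the tool goes at most 41.7 mm and 7.16 degrees, less where a joint would pass 70% of its speed; a pose out of reach is approached as far as the arm can. A call with a number of a shift or a turn outside -1 to 1 is refused whole. A call with a gripper value outside its range is refused whole. The fingers move at their own pace and stop on an object; the grip force is fixed at half the most. Time passes only in rows, so rows that do not move let the fingers close. It gives the time, the measured TCP pose, the force, the opening and the grip force at its end, in the units of the state.
- robot.observe(): the state, without advancing time (a new reading comes with each control period).
- robot.snapshot(name): name is "side" or "top"; returns a dict with "color" (480x640x3 uint8, blue, green, red), "K" (3x3 intrinsics, pixels), "dist" ([k1, k2, p1, p2, k3] as OpenCV has them; the pictures are not rectified), "rvec" (rotation vector, rad) and "tvec" (3), from world to camera coordinates, as OpenCV has them. Camera axes: x right, y down, z forward; pixel columns grow to the right and rows downward; lengths in m; the calibration is good to about 2 mm. A picture is of the moment at which its call begins. There is no depth.
- robot.close_job(): hands the job in; it is judged then, once.
The state is a dict: "time_s": time; "joint_pos": joint angles; "qvel": joint speeds; "tau": joint torques, N m; "tcp_pos": TCP position; "tcp_rot": TCP orientation; "contact_force": force on the tool from outside, world axes, zero at the start; "moment": the same for the moment, N m; "opening": finger opening in m; "grip_force": force on a finger pad.
Only numpy, scipy, OpenCV 4.12 (cv2) and the standard library are available. Lean on these libraries where they do the work, as an engineer would, in place of code of your own. Each camera call takes 0.05 s, during which the arm holds its last target. There are 200 camera calls.

## Task

The lids are on but three of the storage canisters are not sealed yet: with a fingertip, gently press the white button of each one fully down, what goes stale soonest first - the brown coffee canister, then the yellow cracker canister, then the blue rice canister. Leave the green canister's button up (it is empty and airing), do not lift, tip or shove any canister, and leave everything else where it stands.

Things in the scene. Friction and masses are not known exactly. Their poses are not given: they have to be found in the camera images.
- coffee: dark brown square push-button storage canister (holds coffee beans), loose, 0.2 to 1.2 kg; 95 mm square (lid 97 mm), lid's top face 125 mm above the base; origin at the centre of the underside, z up, x and y along its sides
- coffee_top (a point): centre of the top face of the round white button (48 mm across, flat, vertical axis) in the middle of the dark brown canister's lid; it moves with the button. Button up: 141 mm above the canister's base; fully down: 131 mm, 6 mm above the lid
- coffee_button (a joint): how far the dark brown canister's button is pushed down, m: about 0 = up (lid unsealed), 0.010 = fully down at its stop (lid sealed). About 4 N moves it and it stays where it is left; at its stop the cap still yields on a spring for up to 7 mm (5 N rising to 14 N), springs back when let go, and beyond that it is hard
- crackers: yellow square push-button storage canister (holds crackers), loose, 0.2 to 1.2 kg; 95 mm square (lid 97 mm), lid's top face 145 mm above the base; origin at the centre of the underside, z up, x and y along its sides
- crackers_top (a point): centre of the top face of the round white button (48 mm across, flat, vertical axis) in the middle of the yellow canister's lid; it moves with the button. Button up: 161 mm above the canister's base; fully down: 151 mm, 6 mm above the lid
- crackers_button (a joint): how far the yellow canister's button is pushed down, m: about 0 = up (lid unsealed), 0.010 = fully down at its stop (lid sealed). About 4 N moves it and it stays where it is left; at its stop the cap still yields on a spring for up to 7 mm (5 N rising to 14 N), springs back when let go, and beyond that it is hard
- rice: blue square push-button storage canister (holds rice), loose, 0.2 to 1.2 kg; 95 mm square (lid 97 mm), lid's top face 155 mm above the base; origin at the centre of the underside, z up, x and y along its sides
- rice_top (a point): centre of the top face of the round white button (48 mm across, flat, vertical axis) in the middle of the blue canister's lid; it moves with the button. Button up: 171 mm above the canister's base; fully down: 161 mm, 6 mm above the lid
- rice_button (a joint): how far the blue canister's button is pushed down, m: about 0 = up (lid unsealed), 0.010 = fully down at its stop (lid sealed). About 4 N moves it and it stays where it is left; at its stop the cap still yields on a spring for up to 7 mm (5 N rising to 14 N), springs back when let go, and beyond that it is hard
- empty: green square push-button storage canister (holds nothing, it is airing), loose, 0.2 to 1.2 kg; 95 mm square (lid 97 mm), lid's top face 135 mm above the base; origin at the centre of the underside, z up, x and y along its sides
- empty_top (a point): centre of the top face of the round white button (48 mm across, flat, vertical axis) in the middle of the green canister's lid; it moves with the button. Button up: 151 mm above the canister's base; fully down: 141 mm, 6 mm above the lid
- empty_button (a joint): how far the green canister's button is pushed down, m: about 0 = up (lid unsealed), 0.010 = fully down at its stop (lid sealed). About 4 N moves it and it stays where it is left; at its stop the cap still yields on a spring for up to 7 mm (5 N rising to 14 N), springs back when let go, and beyond that it is hard
- pasta: red canister of the same kind, loose, 95 mm square, 135 mm to the lid's top, already sealed (its button is down and does not move); a bystander; origin at the centre of its underside
- jar_a: glass preserving jar with a brass-coloured lid, 78 mm across, 112 mm high, loose, a bystander; origin at the centre of its underside
- jar_b: glass preserving jar with a silver lid, 78 mm across, 112 mm high, loose, a bystander; origin at the centre of its underside
- tin_a: food tin with a red band, 73 mm across, 105 mm high, loose, a bystander; origin at the centre of its underside
- tin_b: food tin with a green band, 73 mm across, 105 mm high, loose, a bystander; origin at the centre of its underside

How it is judged:
On the way, in this order (a step that is already met when the one before it is completed fails the run):
1. the dark brown canister's button is pressed down (value of joint coffee_button above 0.008 m), for 0.1 s.
2. the yellow canister's button is pressed down (value of joint crackers_button above 0.008 m), for 0.1 s.
3. the blue canister's button is pressed down (value of joint rice_button above 0.008 m), for 0.1 s.
At the end, for the whole second after the job is handed in: The buttons of the brown, yellow and blue canisters are at least 8 mm of their 10 mm down, the green canister's button is less than 4 mm down, all four canisters stand upright (within 0.05 rad), at rest and within 20 mm of where they began, and so do the bystanders (within 20 mm) (value of joint each of coffee_button, crackers_button, rice_button above 0.008 m and value of joint empty_button below 0.004 m and distance of each of coffee, crackers, rice, empty, pasta, jar_a, jar_b, tin_a, tin_b from where it was at the start of the episode below 0.02 m and angle between each of coffee, crackers, rice, empty's own z axis and vertical below 0.05 rad and linear speed of each of coffee, crackers, rice, empty below 0.02 m/s); the robot touches nothing.
It fails at once if a button is pressed (more than 5 mm) out of order: yellow before brown is down, or blue before yellow is down ((value of joint crackers_button above 0.005 m and value of joint coffee_button below 0.0075 m) or (value of joint rice_button above 0.005 m and value of joint crackers_button below 0.0075 m)).
It fails at once if the green canister's button is pressed (4 mm or more) (value of joint empty_button above 0.004 m).
It fails at once if a canister is pressed or struck with more than 40 N (contact force between any of the arm, the fingers and coffee above 40 N or contact force between any of the arm, the fingers and crackers above 40 N or contact force between any of the arm, the fingers and rice above 40 N or contact force between any of the arm, the fingers and empty above 40 N).
It fails at once if a canister is lifted more than 6 mm, shoved more than 20 mm or tipped more than 0.12 rad (height (world z) of any of coffee, crackers, rice, empty above 0.006 m or distance of any of coffee, crackers, rice, empty from where it was at the start of the episode above 0.02 m or angle between any of coffee, crackers, rice, empty's own z axis and vertical above 0.12 rad).
It fails at once if a bystander is moved more than 20 mm (distance of any of pasta, jar_a, jar_b, tin_a, tin_b from where it was at the start of the episode above 0.02 m).
It also fails if it takes over 48 s, if anything falls off the work surface, if the arm or the gripper's body presses on something with over 40 N, if the wrist force passes 120 N, or if a joint passes its speed limit or range.

## Working session

There is one attempt and no reset: what is moved stays moved. The work goes in short steps, Python scripts to look and compute and a shell command to move; the robot and the scene stay as the last step left them, time stands still between calls to the robot, and variables do not carry over. Pictures are saved under pics/ and viewed, at most 10 in all, crops included, and the job is handed in when it is done.

```bash
mkdir -p pics; python3 - <<'E'
from plant import robot
import cv2,pickle
d={}
for n in("top","side"):
    s=robot.snapshot(n);d[n]=s;cv2.imwrite(f"pics/{n}0.png",s["color"])
    print(n,s["K"],s["dist"],s["rvec"],s["tvec"])
pickle.dump(d,open("cams.pkl","wb"))
o=robot.observe();print({k:o[k] for k in("time_s","tcp_pos","tcp_rot","opening","contact_force")})
E
```

```text
top [[449.27767732   0.         321.10956282]
 [  0.         449.27767732 244.25344995]
 [  0.           0.           1.        ]] [-0.0438381  0.         0.         0.         0.       ] [ 2.16459549 -2.11804749  0.13508262] [0.04217873 0.57870068 0.85241802]
side [[604.9094959    0.         319.73693737]
 [  0.         604.9094959  245.25053386]
 [  0.           0.           1.        ]] [-0.02331796  0.          0.          0.          0.        ] [ 0.36217733 -2.57295734  1.52395323] [0.57215714 0.17630742 1.12430384]
{'time_s': 0.1, 'tcp_pos': array([ 0.22055656, -0.50350972,  0.21818652]), 'tcp_rot': array([[ 9.16009398e-01,  4.01156656e-01, -3.45731662e-04],
       [ 4.01156801e-01, -9.16008933e-01,  9.24844697e-04],
       [ 5.43143147e-05, -9.85859042e-04, -9.99999513e-01]]), 'opening': 0.09291776089382855, 'contact_force': array([-0.43717157, -0.5360382 , -1.0543882 ])}
```

View pics/top0.png

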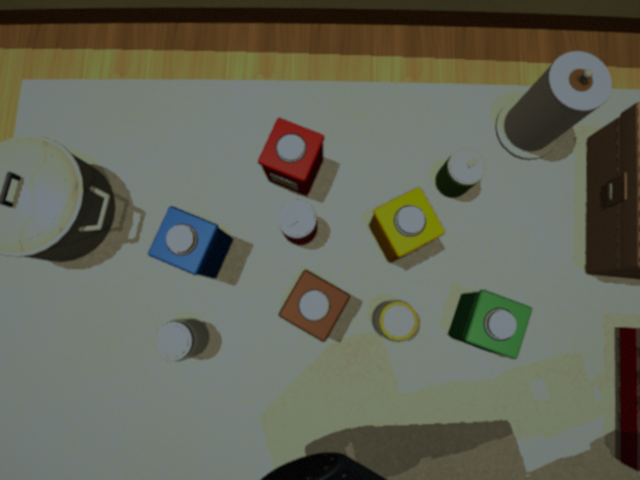

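View pics/side0.png

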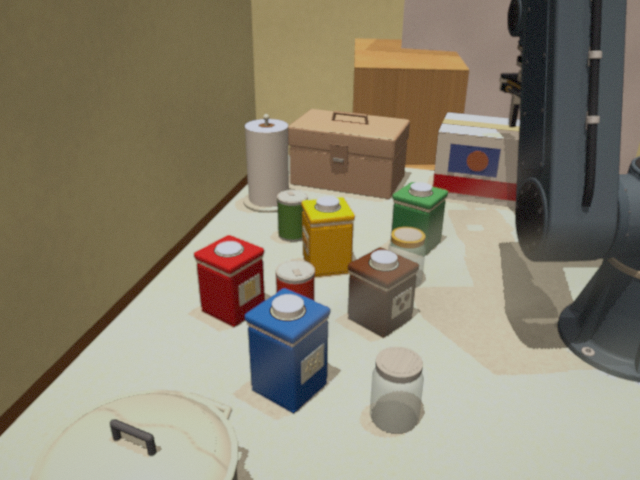

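The top view shows the buttons at about: coffee (314,305), crackers (410,220), rice (181,239), green (501,323) and red (291,149). In the side view they are at coffee (384,260), crackers (327,204), rice (288,307) and green (421,189). Next I turn these into positions and check them against the given heights and across the two views.

```bash
cat >h.py <<'E'
import cv2,pickle,numpy as np
d=pickle.load(open("cams.pkl","rb"))
def ray(n,uv):
    s=d[n];R=cv2.Rodrigues(np.array(s["rvec"],float))[0]
    p=cv2.undistortPoints(np.array([[uv]],float),s["K"],s["dist"])[0,0]
    return -R.T@np.array(s["tvec"]).ravel(),R.T@np.array([*p,1])
def plane(n,uv,z):
    c,v=ray(n,uv);return c+v*(z-c[2])/v[2]
def tri(a,b):
    c1,v1=ray("top",a);c2,v2=ray("side",b)
    t=np.linalg.lstsq(np.c_[v1,-v2],c2-c1,rcond=None)[0]
    p,q=c1+t[0]*v1,c2+t[1]*v2;return (p+q)/2,np.linalg.norm(p-q)
E
python3 - <<'E'
from h import *
np.set_printoptions(precision=4,suppress=True)
for n,a,b,z in(("coffee",(314,305),(384,260),.141),("crackers",(410,220),(327,204),.161),("rice",(181,239),(288,307),.171),("green",(501,323),(421,189),.151),("red",(291,149),(229,249),.141)):
    p,g=tri(a,b);print(n,plane("top",a,z),plane("side",b,z),"tri",p,"gap",g)
for n,x,y in(("tinA",299,220),("tinB",462,168),("jarA",398,322),("jarB",175,340)): print(n,plane("top",(x,y),.11))
I=[cv2.resize(d["top"]["color"][y-37:y+38,x-50:x+50],None,fx=4,fy=4,interpolation=2) for x,y in((314,305),(410,220),(181,239),(501,323))]
cv2.imwrite("pics/crops.png",np.vstack([np.hstack(I[:2]),np.hstack(I[2:])]))
E
```

```text
coffee [0.457 0.063 0.141] [0.4527 0.0801 0.141 ] tri [0.4561 0.0632 0.1311] gap 0.0018184866013274002
crackers [ 0.6063 -0.1002  0.161 ] [ 0.6028 -0.0797  0.161 ] tri [ 0.6085 -0.1021  0.1502] gap 0.0001660305148481223
rice [0.5634 0.293  0.171 ] [0.5582 0.3119 0.171 ] tri [0.5643 0.2965 0.1598] gap 0.001495464719936181
green [ 0.4329 -0.2568  0.151 ] [ 0.4276 -0.2391  0.151 ] tri [ 0.4311 -0.2606  0.1416] gap 0.003167719140656514
red [0.7379 0.112  0.141 ] [0.7364 0.123  0.141 ] tri [0.7407 0.1127 0.1346] gap 0.0009394207727782232
tinA [0.6124 0.0955 0.11  ]
tinB [ 0.7183 -0.2082  0.11  ]
jarA [ 0.4302 -0.0873  0.11  ]
jarB [0.3884 0.3126 0.11  ]
```

View pics/crops.png

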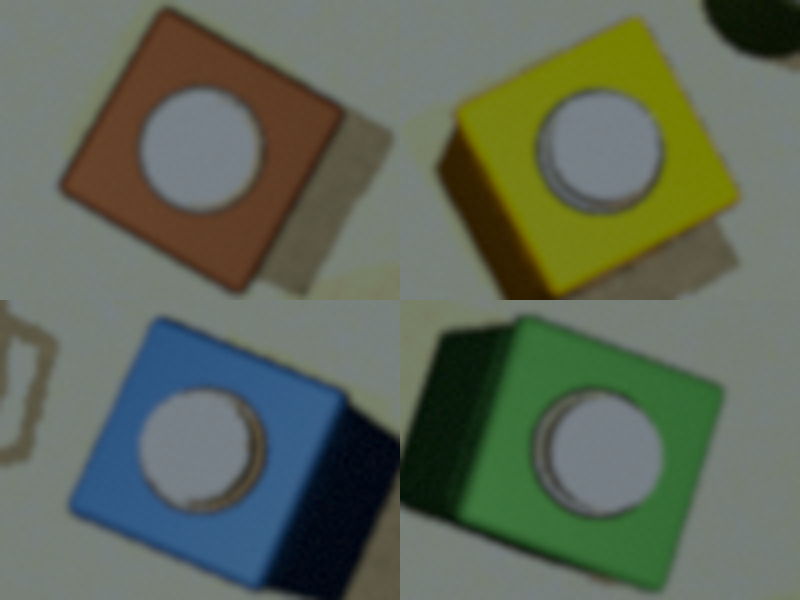

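The crops put the button-top centres at coffee (314,305), crackers (410.5,219.3) and rice (179.5,239), and all the caps look up. The 10 mm low triangulation comes from my side-view picks including the cap's skirt; the sealed red one shows the same bias. XY from the top view is good, and I'll find height by force. Next: shut the fingers and move above coffee.

```bash
python3 -m creep '[[1,-0.95,0,0,0,0,-1],[1,-0.95,0,0,0,0,-1],[1,-0.95,0,0,0,0,-1],[1,-0.95,0,0,0,0,-1],[1,-0.95,0,0,0,0,-1],[1,-0.95,0,0,0,0,-1],[1,-0.95,0,0,0,0,-1],[1,-0.95,0,0,0,0,-1],[1,-0.95,0,0,0,0,-1],[1,-0.95,0,0,0,0,-1],[1,-0.95,0,0,0,0,-1],[1,-0.95,0,0,0,0,-1],[1,-0.95,0,0,0,0,-1],[1,-0.95,0,0,0,0,-1],[1,-0.95,0,0,0,0,-1],[1,-0.95,0,0,0,0,-1],[1,-0.95,0,0,0,0,-1],[1,-0.95,0,0,0,0,-1],[1,-0.95,0,0,0,0,-1],[1,-0.95,0,0,0,0,-1]]'
cat >go.py <<'E'
import sys
from h import *
from plant import robot
T={"coffee":((314,305),.141),"crackers":((410.5,219.3),.161),"rice":((179.5,239),.171)}
o=robot.observe();n=sys.argv[1];p=plane("top",*T[n])
np.set_printoptions(precision=4,suppress=True)
print(n,p,"at",o["tcp_pos"],"units",np.array(o["tcp_rot"]).T@(p-o["tcp_pos"])/.02,"F",o["contact_force"],o["opening"],o["time_s"])
E
python3 go.py coffee
```

```text
time_s: 1.77
tcp_pos: [0.4348, 0.0062, 0.2185]
tcp_rot: [[0.916, 0.401, -0.0], [0.401, -0.916, 0.0], [-0.0, -0.0, -1.0]]
contact_force: [-0.0, 0.0, 0.3]
opening: 0.0009
grip_force: 0.0
coffee [0.457 0.063 0.141] at [0.4348 0.0062 0.2185] units [ 2.1563 -2.1552  3.8751] F [-0.0034  0.0435  0.2882] 0.0008981055334605665 1.7667
```

```bash
python3 -m creep '[[0.7,-0.7,0.5,0,0,0,-1],[0.7,-0.7,0.5,0,0,0,-1],[0.7,-0.7,0.5,0,0,0,-1],[0,0,0.5,0,0,0,-1],[0,0,0.5,0,0,0,-1],[0,0,0.4,0,0,0,-1],[0,0,0,0,0,0,-1],[0,0,0,0,0,0,-1]]'; python3 go.py coffee
python3 - <<'E'
from plant import robot
import cv2
s=robot.snapshot("side")["color"][150:350,250:500];cv2.imwrite("pics/s1.png",cv2.resize(s,None,fx=3,fy=3,interpolation=2))
E
```

```text
time_s: 2.43
tcp_pos: [0.4559, 0.0594, 0.1605]
tcp_rot: [[0.916, 0.4, -0.001], [0.4, -0.916, -0.0], [-0.001, -0.0, -1.0]]
contact_force: [0.2, -0.2, -0.1]
opening: 0.0008
grip_force: 0.0
coffee [0.457 0.063 0.141] at [0.4559 0.0594 0.1605] units [ 0.1192 -0.1449  0.9727] F [ 0.2095 -0.1874 -0.0543] 0.0007860859944498599 2.4333
```

View pics/s1.png

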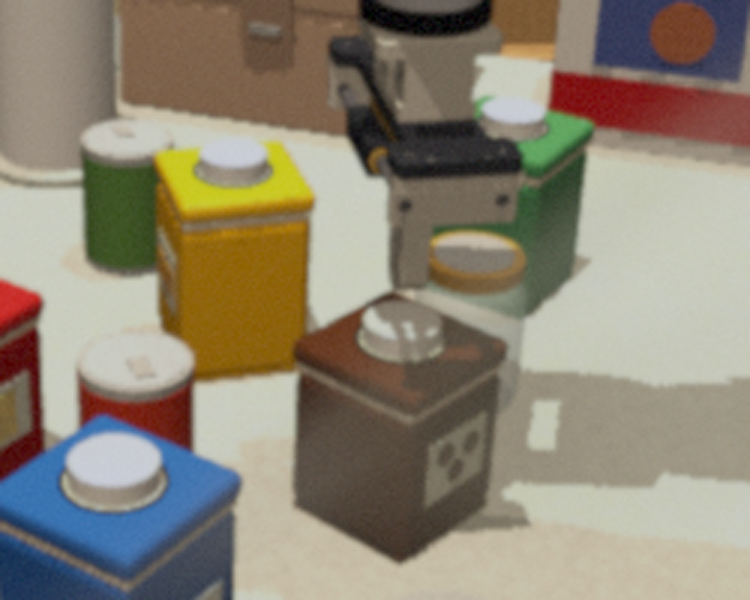

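The fingertips, at crop (408,283), are centred over the coffee button, at crop (403,320), about 20 mm above it. The button is still up. I'll correct a little and go down gently.

```bash
python3 -m creep '[[0.12,-0.14,0.3,0,0,0,-1],[0,0,0.3,0,0,0,-1],[0,0,0.2,0,0,0,-1],[0,0,0.1,0,0,0,-1],[0,0,0.1,0,0,0,-1],[0,0,0.1,0,0,0,-1],[0,0,0.1,0,0,0,-1],[0,0,0.1,0,0,0,-1],[0,0,0.1,0,0,0,-1],[0,0,0,0,0,0,-1]]'
```

```text
time_s: 3.32
tcp_pos: [0.4573, 0.0636, 0.1323]
tcp_rot: [[0.916, 0.401, -0.0], [0.401, -0.916, 0.0], [-0.0, -0.0, -1.0]]
contact_force: [0.2, -0.2, 0.7]
opening: 0.0003
grip_force: 0.0
```

```bash
python3 -m creep '[[0,0,0.1,0,0,0,-1],[0,0,0.1,0,0,0,-1]]'; python3 -m creep '[[0,0,0.05,0,0,0,-1],[0,0,0,0,0,0,-1]]'
```

```text
time_s: 3.48
tcp_pos: [0.4575, 0.0636, 0.1288]
tcp_rot: [[0.916, 0.401, 0.001], [0.401, -0.916, 0.0], [0.0, 0.0, -1.0]]
contact_force: [-2.8, -1.0, 7.4]
opening: -0.0
grip_force: 4.0
time_s: 3.65
tcp_pos: [0.4575, 0.0636, 0.1279]
tcp_rot: [[0.916, 0.401, 0.0], [0.401, -0.916, 0.0], [0.0, 0.0, -1.0]]
contact_force: [-2.7, -0.1, 9.1]
opening: 0.0004
grip_force: 4.6
```

9 N is on the stop spring (about 3 mm in), so coffee is fully down. I'll back straight up.

```bash
python3 -m creep '[[0,0,0,0,0,0,-1],[0,0,-0.3,0,0,0,-1],[0,0,-0.6,0,0,0,-1],[0,0,-0.9,0,0,0,-1],[0,0,-0.9,0,0,0,-1],[0,0,-0.9,0,0,0,-1],[0,0,0,0,0,0,-1]]'; python3 go.py crackers
python3 - <<'E'
from plant import robot
import cv2
s=robot.snapshot("side")["color"][150:350,250:500];cv2.imwrite("pics/s2.png",cv2.resize(s,None,fx=3,fy=3,interpolation=2))
E
```

```text
time_s: 4.23
tcp_pos: [0.4589, 0.0637, 0.2024]
tcp_rot: [[0.916, 0.401, 0.005], [0.401, -0.916, 0.0], [0.005, 0.002, -1.0]]
contact_force: [-0.0, -0.1, -0.2]
opening: 0.0005
grip_force: 0.0
crackers [ 0.6075 -0.101   0.161 ] at [0.4589 0.0637 0.2024] units [ 3.4931 10.5224  2.1054] F [-0.0108 -0.0523 -0.1676] 0.0004749005540282146 4.2333
```

View pics/s2.png

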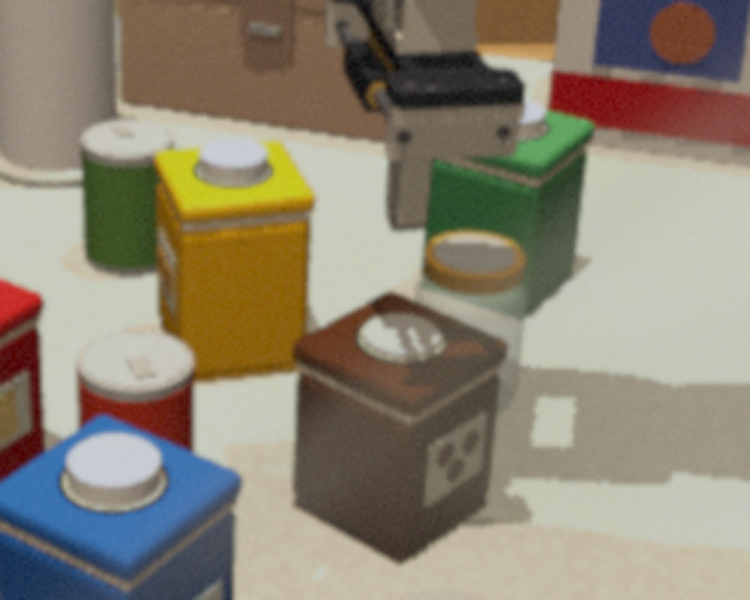

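The coffee cap is now low on its lid, at crop (400,338), and the canister hasn't moved. On to crackers.

```bash
python3 -m creep '[[0.2,0.6,0,0,0,0,-1],[0.3,0.9,0,0,0,0,-1],[0.3,0.9,0,0,0,0,-1],[0.3,0.9,0,0,0,0,-1],[0.3,0.9,0,0,0,0,-1],[0.3,0.9,0,0,0,0,-1],[0.3,0.9,0,0,0,0,-1],[0.3,0.9,0,0,0,0,-1],[0.3,0.9,0,0,0,0,-1],[0.3,0.9,0,0,0,0,-1],[0.3,0.9,0,0,0,0,-1],[0.3,0.9,0,0,0,0,-1],[0,0,0,0,0,0,-1],[0,0,0,0,0,0,-1]]'; python3 go.py crackers
```

```text
time_s: 5.45
tcp_pos: [0.6055, -0.1016, 0.1977]
tcp_rot: [[0.916, 0.4, -0.002], [0.4, -0.916, 0.001], [-0.002, -0.001, -1.0]]
contact_force: [-0.4, -0.3, -0.5]
opening: 0.0007
grip_force: 0.0
crackers [ 0.6075 -0.101   0.161 ] at [ 0.6055 -0.1016  0.1977] units [0.1093 0.0187 1.8357] F [-0.432  -0.2547 -0.4669] 0.000685089104591975 5.45
```

```bash
python3 -m creep '[[0.1,0,0.4,0,0,0,-1],[0,0,0.5,0,0,0,-1],[0,0,0.4,0,0,0,-1],[0,0,0.2,0,0,0,-1],[0,0,0.1,0,0,0,-1],[0,0,0.1,0,0,0,-1],[0,0,0.1,0,0,0,-1],[0,0,0.1,0,0,0,-1],[0,0,0.1,0,0,0,-1],[0,0,0.1,0,0,0,-1],[0,0,0.1,0,0,0,-1],[0,0,0,0,0,0,-1]]'; python3 go.py crackers
```

```text
time_s: 6.45
tcp_pos: [0.6076, -0.0999, 0.1555]
tcp_rot: [[0.916, 0.401, 0.0], [0.401, -0.916, -0.0], [0.0, 0.0, -1.0]]
contact_force: [0.3, -0.2, 0.2]
opening: 0.0005
grip_force: 0.0
crackers [ 0.6075 -0.101   0.161 ] at [ 0.6076 -0.0999  0.1555] units [-0.0267  0.0502 -0.2748] F [ 0.3472 -0.2269  0.1819] 0.0004939560392793528 6.45
```

```bash
python3 -m creep '[[0,0,0.1,0,0,0,-1],[0,0,0.1,0,0,0,-1]]'; python3 -m creep '[[0,0,0.1,0,0,0,-1],[0,0,0,0,0,0,-1]]'
```

```text
time_s: 6.62
tcp_pos: [0.6076, -0.0999, 0.1517]
tcp_rot: [[0.916, 0.401, 0.0], [0.401, -0.916, -0.0], [0.0, 0.0, -1.0]]
contact_force: [-0.4, 1.0, 3.6]
opening: 0.0004
grip_force: 1.7
time_s: 6.78
tcp_pos: [0.6077, -0.0999, 0.1496]
tcp_rot: [[0.916, 0.401, 0.0], [0.401, -0.916, -0.0], [0.0, 0.0, -1.0]]
contact_force: [-1.2, 1.2, 6.8]
opening: 0.0002
grip_force: 3.5
```

```bash
python3 -m creep '[[0,0,0.1,0,0,0,-1],[0,0,0,0,0,0,-1],[0,0,0,0,0,0,-1]]';  python3 -m creep '[[0,0,-0.3,0,0,0,-1],[0,0,-0.6,0,0,0,-1],[0,0,-0.9,0,0,0,-1],[0,0,-0.9,0,0,0,-1],[0,0,-0.5,0,0,0,-1],[0,0,0,0,0,0,-1]]'; python3 go.py rice
python3 - <<'E'
from plant import robot
import cv2
s=robot.snapshot("side")["color"][150:350,250:500];cv2.imwrite("pics/s3.png",cv2.resize(s,None,fx=3,fy=3,interpolation=2))
E
```

```text
time_s: 7.03
tcp_pos: [0.6077, -0.0999, 0.1481]
tcp_rot: [[0.916, 0.401, 0.001], [0.401, -0.916, -0.0], [0.0, 0.0, -1.0]]
contact_force: [-2.4, 0.7, 8.4]
opening: 0.0007
grip_force: 4.4
time_s: 7.53
tcp_pos: [0.6084, -0.1001, 0.214]
tcp_rot: [[0.916, 0.401, 0.003], [0.401, -0.916, -0.001], [0.003, 0.002, -1.0]]
contact_force: [-0.1, 0.3, 0.7]
opening: 0.0006
grip_force: 0.0
rice [0.5633 0.2956 0.171 ] at [ 0.6084 -0.1001  0.214 ] units [  5.8659 -19.0302   2.1268] F [-0.1335  0.2644  0.7391] 0.0006001247396161771 7.5333
```

View pics/s3.png

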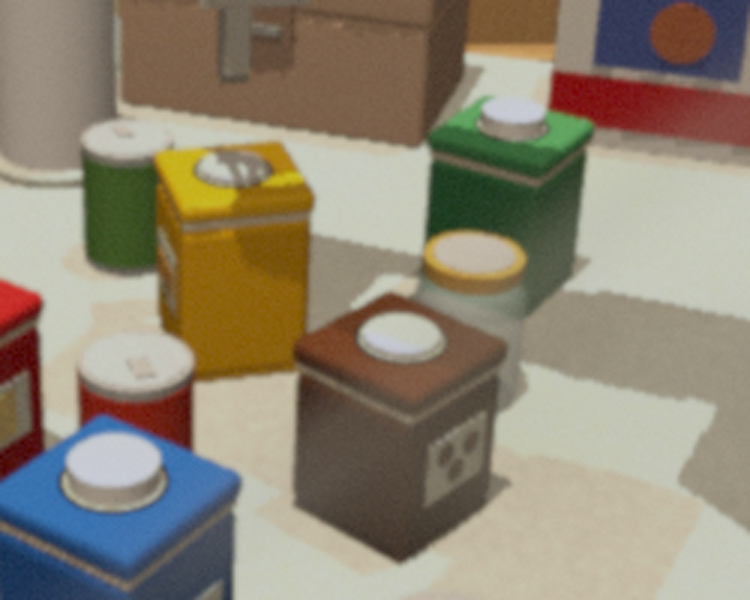

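The crackers cap, at crop (235,168), is down, coffee is down and nothing has shifted. On to rice.

```bash
python3 -m creep '[[0.2,-0.6,0,0,0,0,-1],[0.3,-1,0,0,0,0,-1],[0.3,-1,0,0,0,0,-1],[0.3,-1,0,0,0,0,-1],[0.3,-1,0,0,0,0,-1],[0.3,-1,0,0,0,0,-1],[0.3,-1,0,0,0,0,-1],[0.3,-1,0,0,0,0,-1],[0.3,-1,0,0,0,0,-1],[0.3,-1,0,0,0,0,-1],[0.3,-1,0,0,0,0,-1],[0.3,-1,0,0,0,0,-1],[0.3,-1,0,0,0,0,-1],[0.3,-1,0,0,0,0,-1],[0.3,-1,0,0,0,0,-1],[0.3,-1,0,0,0,0,-1],[0.3,-1,0,0,0,0,-1],[0.3,-1,0,0,0,0,-1],[0.3,-1,0,0,0,0,-1],[0.2,-0.5,0,0,0,0,-1]]'; python3 -m creep '[[0,0,0,0,0,0,-1],[0,0,0,0,0,0,-1]]'; python3 go.py rice
```

```text
time_s: 9.25
tcp_pos: [0.559, 0.299, 0.2102]
tcp_rot: [[0.915, 0.403, -0.002], [0.403, -0.915, -0.0], [-0.002, -0.0, -1.0]]
contact_force: [-0.0, -0.3, -0.2]
opening: 0.0004
grip_force: 0.0
time_s: 9.42
tcp_pos: [0.56, 0.2966, 0.2108]
tcp_rot: [[0.916, 0.402, -0.001], [0.402, -0.916, -0.001], [-0.001, 0.0, -1.0]]
contact_force: [-0.5, -0.2, 0.0]
opening: 0.0001
grip_force: 0.0
rice [0.5633 0.2956 0.171 ] at [0.56   0.2966 0.2108] units [0.1318 0.1106 1.9911] F [-0.4639 -0.2268  0.0097] 0.00010376215568182922 9.4167
```

```bash
python3 -m creep '[[0.12,0.1,0.4,0,0,0,-1],[0,0,0.6,0,0,0,-1],[0,0,0.5,0,0,0,-1],[0,0,0.2,0,0,0,-1],[0,0,0.1,0,0,0,-1],[0,0,0.1,0,0,0,-1],[0,0,0.1,0,0,0,-1],[0,0,0.1,0,0,0,-1],[0,0,0.1,0,0,0,-1],[0,0,0.1,0,0,0,-1],[0,0,0,0,0,0,-1]]'; python3 go.py rice
```

```text
time_s: 10.33
tcp_pos: [0.5637, 0.2958, 0.1656]
tcp_rot: [[0.916, 0.401, 0.001], [0.401, -0.916, 0.0], [0.001, 0.0, -1.0]]
contact_force: [0.5, 0.3, 0.1]
opening: 0.0005
grip_force: 0.0
rice [0.5633 0.2956 0.171 ] at [0.5637 0.2958 0.1656] units [-0.0205  0.0017 -0.269 ] F [0.5217 0.3499 0.0589] 0.0004903029904457884 10.3333
```

```bash
python3 -m creep '[[0,0,0.1,0,0,0,-1],[0,0,0.1,0,0,0,-1],[0,0,0.1,0,0,0,-1],[0,0,0,0,0,0,-1]]'; python3 -m creep '[[0,0,0.1,0,0,0,-1],[0,0,0,0,0,0,-1],[0,0,0,0,0,0,-1]]'
```

```text
time_s: 10.67
tcp_pos: [0.5637, 0.2958, 0.1597]
tcp_rot: [[0.916, 0.401, 0.001], [0.401, -0.916, 0.0], [0.001, 0.0, -1.0]]
contact_force: [-0.8, -1.1, 7.4]
opening: 0.0004
grip_force: 3.4
time_s: 10.92
tcp_pos: [0.5637, 0.2958, 0.1582]
tcp_rot: [[0.916, 0.401, 0.001], [0.401, -0.916, 0.0], [0.001, 0.0, -1.0]]
contact_force: [-2.4, -1.9, 8.2]
opening: 0.0006
grip_force: 4.4
```

```bash
python3 -m creep '[[0,0,-0.3,0,0,0,-1],[0,0,-0.6,0,0,0,-1],[0,0,-0.9,0,0,0,-1],[0,0,-0.9,0,0,0,-1],[0,0,-0.9,0,0,0,-1],[0,0,-0.9,0,0,0,-1],[0,0,-0.4,0,0,0,-1],[0,0,0,0,0,0,-1],[0,0,0,0,0,0,-1],[0,0,0,0,0,0,-1]]'
python3 - <<'E'
from plant import robot
import cv2
s=robot.snapshot("side")["color"];cv2.imwrite("pics/s4.png",cv2.resize(s[150:430,180:500],None,fx=2.1,fy=2.1,interpolation=2))
E
```

```text
time_s: 11.75
tcp_pos: [0.563, 0.2955, 0.2543]
tcp_rot: [[0.916, 0.401, -0.002], [0.401, -0.916, -0.001], [-0.002, -0.0, -1.0]]
contact_force: [-0.4, 0.4, 0.1]
opening: 0.0005
grip_force: 0.0
```

View pics/s4.png

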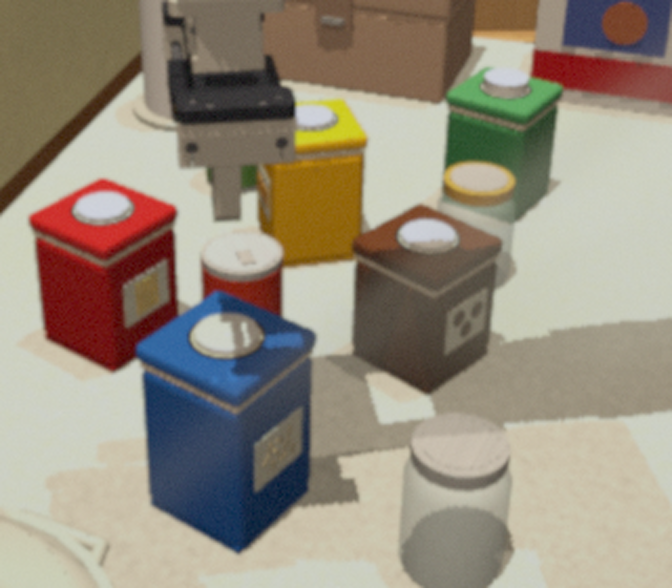

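The brown (428,236), yellow (315,118) and blue (227,335) caps are all down like the sealed red one. Green's (507,82) is still up, everything is in place and the arm is clear. Handing in.

```bash
python3 -c "
from plant import robot
print(robot.close_job())"
```

```text
the job is handed in; nothing more can be done
None
```

I pressed the coffee, cracker and rice buttons down to their stops in that order (8–9 N each), left the green one up, saw nothing out of place in the last picture, and handed the job in; no verdict came back.

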